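# Hold up the solid door stop with the tongs

## Robot

A 6-joint arm with a two-finger parallel gripper is mounted at the origin on the work surface. World frame = base frame: x ahead of the robot, y to its left, z up, the work surface at z = 0. Lengths are in m, angles in rad, forces in N, time in s.
With the tool pointing down it reaches from about 0.375 to 0.825 m from the base axis. Payload 5.5 kg.
Tool frame: the origin (TCP) lies midway between the tips of the shut fingers; the grasp point (between the pads) lies manip.grasp_offset behind it (manip.grasp_offset is the distance from the TCP to the grasp point, in m); y points along the fingers, x is the direction in which the jaws open and shut, and the axes are right-handed (so a half turn about y gives the same grasp; the last joint's range is limited). The gripper opens to 85 mm and grips with 20 to 120 N. Pads are 22 mm wide; open, the fingers measure 114 mm over their backs; the gripper's body (76 mm by 85 mm) begins 54 mm behind the grasp point. The pads swing forward as they close: fully open they stand 13 mm farther back than shut.
Start: joints at [-1.186, 0.314, -0.047, 1.21, 0, 1.571], TCP at [0.225, -0.556, 0.231] pointing down, gripper open.
Joint ranges: [-2.67, 2.67], [-0.69, 1.73], [-1.03, 1.25], [-2.08, 2.16], [-1.42, 1.45], [-3.14, 3.14]. Speed limits (rad/s): [2.39, 2.39, 3.01, 3.14, 3.14, 3.14].

## Interface

Orientations are given as a unit quaternion [w, x, y, z].
In Python, from rig import manip, viewer, spotter gives the robot as it stands.
- The arm moves only by the shell command python3 -m jog 'ROWS' [FORCE]. ROWS is JSON, a list of rows, each a list of 7 numbers: the shift along the tool's x, y, z in cm, then the turn, a rotation vector about the tool's x, y, z in degrees, then the closure in counts, from 0 (fully open) to 255 (shut). A call has 1 to 20 rows; each row shifts and turns the commanded pose from where the row before left it, along the tool's axes as they then stand; what a row does not reach is not made up. A row lasts 1/10 s, in which the tool goes at most 50 mm and 8.59 degrees, less where a joint would pass 70% of its speed; a pose out of reach is approached as far as the arm can. A call with a gripper value outside its range is refused whole. The fingers move at their own pace and stop on an object; FORCE is the grip in N (left out, the last holds). Time passes only in rows, so rows that do not move let the fingers close. It gives the time, the measured TCP pose, the force and the opening at its end, in the units of the state.
- manip.get_obs(): the state, without advancing time (a new reading comes with each control period).
- viewer.capture(name): name is "side" or "top"; returns a dict with "pixels" (480x640x3 uint8, red, green, blue), "vertical_fov" (degrees; the focal length in pixels is half the picture's height over the tangent of half this angle, whatever the lens; pixels are square), "cx", "cy" (the principal point, pixels), "k1" (the pictures are not rectified: a ray, as slopes to the right and down, at radius r is drawn at 1 + k1 r^2 times it, then the intrinsics apply), "eye" and "orientation" of the camera in the world. Camera axes: x right, y up, looking along -z (the intrinsics and any distortion apply to the point x, -y, -z); pixel columns grow to the right and rows downward; lengths in m; the calibration is good to about 2 mm. A picture is of the moment at which its call begins. There is no depth.
- manip.sign_off(): hands the job in, once; it reports no verdict.
Trained networks look in a picture, given as the dict that the camera call returned (one of the last four; its "shot" number tells which), for a name from the list of things; names that differ only in an ending like _2 or _b are one class to them, and where a whole thing is asked for, a point or a joint stands for the part that bears it (a point fixed in the world has none). Each returns a list of dicts, best first, with "conf" (0 to 1); they miss things now and then, are a little off and sometimes report something else, mostly with a low value. They report only what shows in the picture. A call takes as long as a camera call. They do not tell look-alikes from the thing itself.
- spotter.look_for(name, picture): "rect" ([left, top, right, bottom] in pixels, round what is visible of it).
- spotter.trace(name, picture): "region" (480x640 bool, what is visible of it) and "rect" ([left, top, right, bottom] in pixels, round what is visible of it).
The state is a dict: "clock": time; "joint_positions": joint angles; "qvel": joint speeds; "tau": joint torques, N m; "tool_pos": TCP position; "ee_rot": TCP orientation; "wrist_force": force on the tool from outside, world axes, zero at the start; "wrist_torque": the same for the moment, N m; "opening": finger opening in m.
Only numpy, scipy, OpenCV 4.12 (cv2) and the standard library are available. Lean on these libraries where they do the work, as an engineer would, in place of code of your own. Each camera call takes 0.05 s, during which the arm holds its last target. There are 200 camera calls.

## Task

One of the two freshly primed door stops on the round stands is solid steel, the other is hollow: take the tongs from their rest, feel with them which door stop is the heavier, and finish holding that one up in the closed tongs, upright and well clear (at least 6 cm) above its stand. The paint is tacky, so only the tongs may touch the door stops, never the robot; do not tip or drop either, and leave the lighter one standing on a stand and the other things in place. The program finishes while still holding the tongs and the door stop in the air.

Things in the scene. Friction and masses are not known exactly. Their poses are not given: they have to be found in the camera images.
- tongs_grip (a point): sprung steel tongs lying flat on their rest, 190 long, two bars 20 high with a hinge pin at the rear, 0.18 kg; squeezed sideways (y). Point: midway between the two black rubber grip sleeves (34 long, 20 high), half-way up, 46 above the table. x: to the jaws, y: across, z: up. Hinge 80 behind. Width over sleeves: 62 open, 48 shut on a door stop, then parallel; open they splay 0.09 rad each
- tongs_jaws (a point): point midway between the jaw pads of the open tongs, 75 ahead (+x) of point tongs_grip, same height and axes. Jaw pads 26 long, 16 high; gap between them 62 fully open, about 51 with the sleeves held 57 apart
- tong_arm (a joint): hinge of the tongs: 0 fully open, about 0.18 rad shut on a door stop, 0.40 jaws meeting. A spring opens it, pressing the sleeves on the fingers with 5 N (open) to 9 N (shut on a door stop): with the fingers 56 to 58 apart the tongs stay in the gripper with open jaws; 40 N or more holds a door stop firmly
- tong_rest: fixed white plastic rest, base 140 x 110 x 5 with two cross bars 12 thick, 110 wide, 36 high at 50 ahead and 50 behind its centre; the tongs lie across them with the grip sleeves over the gap, their x along the rest's x. Origin: centre of its underside. Rest and two stands may swap places
- stop_a_mid (a point): one of two look-alike freshly primed grey door stops: foot plate 44 dia x 5 thick, on it a drum 34 dia, 40 high in all. One is solid (about 0.24 kg), the other hollow (about 0.05 kg); it cannot be seen which, and either may be on either stand. Point: on its axis, 20 above its underside, so 70 above the table as it stands loose on its stand; z up
- stop_b_mid (a point): one of two look-alike freshly primed grey door stops: foot plate 44 dia x 5 thick, on it a drum 34 dia, 40 high in all. One is solid (about 0.24 kg), the other hollow (about 0.05 kg); it cannot be seen which, and either may be on either stand. Point: on its axis, 20 above its underside, so 70 above the table as it stands loose on its stand; z up
- stand_1: fixed round wooden drying stand, 64 dia x 50 high; a door stop stands at the centre of its flat top. Origin: centre of its underside, on the table
- stand_2: fixed round wooden drying stand, 64 dia x 50 high; a door stop stands at the centre of its flat top. Origin: centre of its underside, on the table
- paint_tin: closed metal paint tin, 90 dia x 110 high, with a paper band. Bystander, not part of the job. Origin: centre of its underside
- spray_can: blue spray can with a white cap, 54 dia x 170 high. Bystander, not part of the job. Origin: centre of its underside
- tape_roll: cardboard-coloured ring lying flat, 70 outer dia x 25 high. Bystander, not part of the job. Origin: centre of its underside
- pipe_collar: brass ring, 36 outer dia x 22 high. Bystander, not part of the job. Origin: centre of its underside
- steel_disc: flat steel disc, 32 dia x 14 high. Bystander, not part of the job. Origin: centre of its underside
- screw_box: cardboard box 110 x 80 x 55 high. Bystander, not part of the job. Origin: centre of its underside
- wrench: steel wrench lying flat. Bystander, not part of the job. Origin: centre of its underside
- paint_brush: paint brush lying flat. Bystander, not part of the job. Origin: centre of its underside
Not all that is in view belongs to the job. Leave any green or orange look-alike of the part that bears stop_b_mid alone.

How it is judged:
By the outcome, as a careful person would: the job done as asked, in the order asked, and still so for the second after the job is handed in, while the arm keeps its last pose, push and grip.
It also fails if it takes over 61 s, if anything falls off the work surface, if the arm or the gripper's body presses on something with over 40 N, if the wrist force passes 120 N, or if a joint passes its speed limit or range.

## Working session

There is one attempt and no reset: what is moved stays moved. The work goes in short steps, Python scripts to look and compute and a shell command to move; the robot and the scene stay as the last step left them, time stands still between calls to the robot, and variables do not carry over. Pictures are saved under pics/ and viewed, about 8 in all and at most 12, crops included, and the job is handed in when it is done.

```bash
ls; mkdir -p pics
cat > h.py <<'E'
import numpy as np, cv2
from scipy.spatial.transform import Rotation as R
from rig import manip, viewer, spotter
def rot(q): return R.from_quat([q[1],q[2],q[3],q[0]]).as_matrix()
def K(p):
    f=240/np.tan(np.radians(p["vertical_fov"])/2); return np.array([[f,0,p["cx"]],[0,f,p["cy"]],[0,0,1.]])
def ray(p,u,v):
    d=cv2.undistortPoints(np.array([[[u,v]]],float),K(p),np.array([p["k1"],0,0,0.]))[0,0]
    return np.array(p["eye"]),rot(p["orientation"])@np.array([d[0],-d[1],-1])
def onz(p,u,v,z):
    e,d=ray(p,u,v); return e+d*(z-e[2])/d[2]
def proj(p,X):
    c=(np.atleast_2d(X)-p["eye"])@rot(p["orientation"]); c=c*[1,-1,-1]
    return cv2.projectPoints(c,np.zeros(3),np.zeros(3),K(p),np.array([p["k1"],0,0,0.]))[0][:,0]
def save(p,n): cv2.imwrite("pics/"+n,p["pixels"][:,:,::-1])
E
python3 - <<'E'
from h import *
print(manip.get_obs(),manip.grasp_offset)
for c in("top","side"):
    p=viewer.capture(c); save(p,c+"0.png"); print(c,p["eye"],p["orientation"],p["vertical_fov"],p["k1"])
    for n in("tongs_grip","tong_rest","stop_a_mid","stand_1","paint_tin","spray_can","screw_box"):
        for r in spotter.trace(n,p)[:4]:
            if r["conf"]>.25: 
                m=r["region"]; y,x=np.nonzero(m); print(n,round(r["conf"],2),np.round(r["rect"]),"cent",x.mean().round(1),y.mean().round(1))
E
```

```text
pics
{'clock': 0.0, 'joint_positions': array([-1.18600557e+00,  3.14224654e-01, -4.80696380e-02,  1.21019809e+00,
        3.22498113e-05,  1.57078585e+00]), 'qvel': array([ 5.99377957e-04,  3.52563403e-04,  1.76753740e-03,  8.68486452e-05,
       -1.32943065e-04, -4.27954283e-04]), 'tau': array([-3.20449735e-04, -5.39589465e+01,  3.39747727e+01,  1.92381232e-02,
       -5.93469167e-05,  1.16049455e-05]), 'tool_pos': array([ 0.22501377, -0.55559071,  0.23043952]), 'ee_rot': array([ 0.58672625, -0.58603711,  0.39565689, -0.3946751 ]), 'wrist_force': array([ 0.43985679,  0.1852004 , -0.20953919]), 'wrist_torque': array([ 0.00195073,  0.02522323, -0.03422475]), 'opening': 0.08528891994302809} 0.0187
top [ 0.36361339 -0.00853291  1.05369031] [-0.68823025 -0.0785149   0.07753946  0.71705102] 51.99732939669861 -0.030822532731612836
tongs_grip 0.66 [295. 211. 334. 295.] cent 321.0 259.7
tong_rest 0.96 [287. 220. 350. 286.] cent 318.4 253.5
tong_rest 0.7 [392. 231. 428. 268.] cent 408.3 249.8
stop_a_mid 0.57 [198. 245. 220. 266.] cent 209.2 254.2
stand_1 0.71 [214. 119. 265. 174.] cent 240.7 
[... 241 characters left out ...]
894983 0.91479598] [-0.06503349 -0.02372551  0.36155996  0.92977532] 46.70656343409681 -0.13211887608352385
tongs_grip 0.72 [295. 221. 380. 255.] cent 337.4 240.0
tongs_grip 0.69 [266. 210. 282. 224.] cent 272.3 215.3
tong_rest 0.72 [297. 223. 371. 278.] cent 334.6 253.9
stop_a_mid 0.85 [312. 310. 334. 340.] cent 322.5 324.2
stand_1 0.78 [303. 321. 339. 358.] cent 322.1 341.5
stand_1 0.58 [331. 171. 361. 203.] cent 345.6 188.8
paint_tin 0.66 [179. 248. 234. 317.] cent 206.7 283.1
paint_tin 0.38 [222. 149. 248. 215.] cent 233.1 182.7
spray_can 0.57 [308. 312. 335. 338.] cent 321.7 324.7
screw_box 0.72 [296. 223. 374. 254.] cent 338.7 239.6
screw_box 0.57 [348. 115. 394. 150.] cent 369.5 132.1
```

View pics/top0.png

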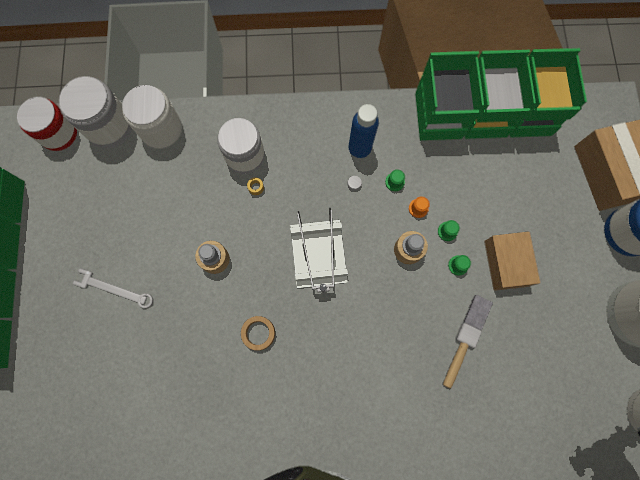

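View pics/side0.png

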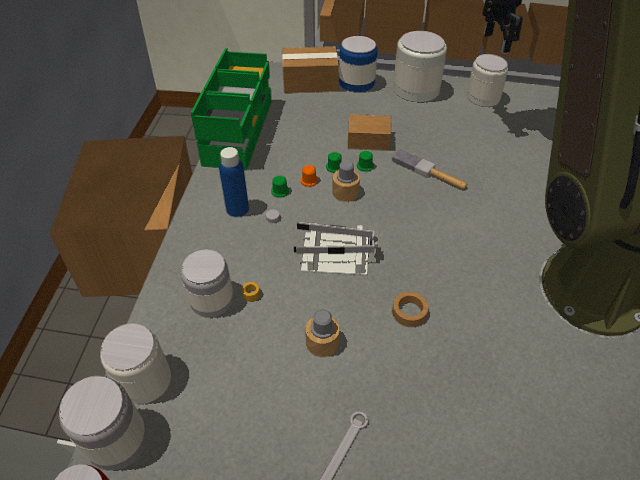

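The top view shows the grey stops on round stands at about (208,253) and (414,242). The tongs lie on the rest at (318,255), with the jaws towards the top of the picture at (315,212) and the hinge at (323,290). Look-alikes to leave alone are green at (397,179), (450,230) and (460,265), and orange at (420,206). Next is a close crop and the measuring.

Run:
```python
from h import *
p=viewer.capture("top"); s=viewer.capture("side")
a=cv2.resize(p["pixels"][195:305,190:440],None,fx=3.2,fy=3.2,interpolation=cv2.INTER_CUBIC)
b=cv2.resize(s["pixels"][205:275,280:400],None,fx=3.4,fy=3.4,interpolation=cv2.INTER_CUBIC)
im=np.zeros((600,800,3),np.uint8); im[:a.shape[0]]=a; im[352:352+b.shape[0],:b.shape[1]]=b
cv2.imwrite("pics/c1.png",im[:,:,::-1])
def cands(pic,n):
    return [(r["rect"],r["conf"]) for r in spotter.look_for(n,pic)]
for n,z in(("stop_a_mid",.07),("stand_1",.04)):
  for pic,c in((p,"top"),(s,"side")):
    for r,cf in cands(pic,n): 
        print(n,c,round(cf,2),np.round(r),onz(pic,(r[0]+r[2])/2,(r[1]+r[3])/2,z).round(3))
```

```text
stop_a_mid top 0.61 [199. 244. 221. 268.] [0.551 0.199 0.07 ]
stop_a_mid side 0.96 [312. 311. 332. 339.] [0.557 0.208 0.07 ]
stop_a_mid side 0.19 [322. 409. 370. 479.] [0.489 0.423 0.07 ]
stand_1 top 0.6 [191. 242. 229. 271.] [0.555 0.204 0.04 ]
stand_1 top 0.58 [394. 230. 426. 267.] [ 0.555 -0.216  0.04 ]
stand_1 side 0.9 [332. 170. 359. 203.] [ 0.559 -0.197  0.04 ]
stand_1 side 0.84 [304. 319. 342. 357.] [0.554 0.217 0.04 ]
```

View pics/c1.png

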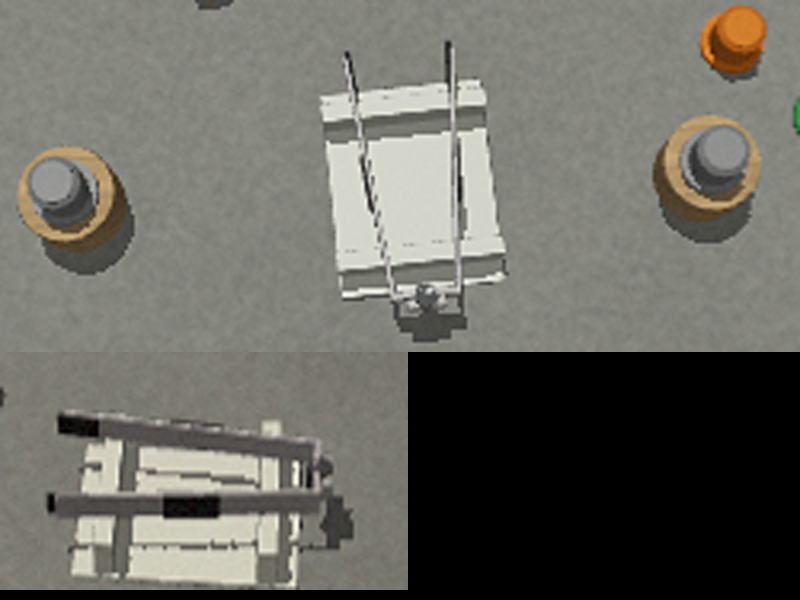

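Run:
```python
from h import *
p=viewer.capture("top"); s=viewer.capture("side")
c=lambda x,y:(190+x/3.2-.35,195+y/3.2-.35)
cs=lambda x,y:(280+x/3.4-.35,205+(y-352)/3.4-.35)
for n,x,y,z in(("dropL",55,183,.09),("dropR",722,149,.09),("stL",69,197,.05),("stR",708,165,.05),("jawL",347,53,.056),("jawR",449,42,.056),("pin",427,293,.058),("restTL",321,97,.036),("restTR",485,82,.036),("baseBL",343,298,.005),("baseBR",505,276,.005),("sl1",361,155,.056),("sl2",374,210,.056),("sr1",461,168,.056),("sr2",463,230,.056)):
    print(n,onz(p,*c(x,y),z).round(4))
for n,x,y,z in(("near jaw end top",50,494,.056),("far jaw end top",60,412,.056),("pin",322,467,.058),("slv near front top",163,494,.056),("slv near rear top",219,494,.056)):
    print(n,onz(s,*cs(x,y),z).round(4))
# stops from top of side image
print(proj(s,[[.55,.2,.09],[.55,-.2,.09]]))
```

```text
dropL [0.5557 0.2005 0.09  ]
dropR [ 0.56   -0.2169  0.09  ]
stL [0.554 0.2   0.05 ]
stR [ 0.558  -0.2155  0.05  ]
jawL [0.6415 0.0163 0.056 ]
jawR [ 0.6462 -0.051   0.056 ]
pin [ 0.4813 -0.029   0.058 ]
restTL [0.6175 0.0351 0.036 ]
restTR [ 0.6232 -0.0745  0.036 ]
baseBL [0.4866 0.026  0.005 ]
baseBR [ 0.4968 -0.0827  0.005 ]
sl1 [0.5727 0.0096 0.056 ]
sl2 [0.5363 0.0025 0.056 ]
sr1 [ 0.5615 -0.0547  0.056 ]
sr2 [ 0.521  -0.0539  0.056 ]
near jaw end top [0.6415 0.0169 0.056 ]
far jaw end top [ 0.6471 -0.0519  0.056 ]
pin [ 0.4799 -0.0265  0.058 ]
slv near front top [0.5738 0.0073 0.056 ]
slv near rear top [0.5402 0.0025 0.056 ]
[[326.70187452 315.4600187 ]
 [350.20235244 169.59397918]]
```

```bash
cat >> h.py <<'E'
def plan(tcp,yaw):
    """turn about tool y (deg) then shift (cm) in tool axes after the turn; tongs x at yaw"""
    o=manip.get_obs(); M=rot(o["ee_rot"]); t=np.array([-np.sin(yaw),np.cos(yaw),0])
    print("tool x",M[:,0].round(3),"y",M[:,1].round(3),"z",M[:,2].round(3),"pos",o["tool_pos"].round(4),"j",o["joint_positions"].round(2))
    for sg in(1,-1):
        x=sg*t; y=np.array([0,0,-1.]); G=np.c_[x,y,np.cross(x,y)]
        rv=R.from_matrix(M.T@G).as_rotvec(degrees=True)
        print("sg",sg,"turn",rv.round(2),"shift",(G.T@(np.array(tcp)-o["tool_pos"])*100).round(2))
E
python3 - <<'E'
from h import *
plan([.557,-.0225,.14],.067)
E
```

```text
tool x [ 0.375 -0.927 -0.   ] y [ 0.  0. -1.] z [0.927 0.375 0.   ] pos [ 0.2252 -0.5561  0.2313] j [-1.19  0.31 -0.05  1.21  0.    1.57]
sg 1 turn [  -0.   -161.79    0.  ] shift [ 51.02   9.13 -36.68]
sg -1 turn [-0.   18.21 -0.  ] shift [-51.02   9.13  36.68]
```

```bash
python3 -m jog '[[0,0,0,0,4.55,0,0],[0,0,0,0,4.55,0,0],[0,0,0,0,4.55,0,0],[0,0,0,0,4.55,0,0],[-2.5,0,1.8,0,0,0,0],[-2.5,0,1.8,0,0,0,0],[-2.5,0,1.8,0,0,0,0],[-2.5,0,1.8,0,0,0,0],[-2.5,0,1.8,0,0,0,0],[-2.5,0,1.8,0,0,0,0],[-2.5,0,1.8,0,0,0,0],[-2.5,0,1.8,0,0,0,0],[-2.5,0,1.8,0,0,0,0],[-2.5,0,1.8,0,0,0,0]]'
python3 - <<'E'
from h import *
plan([.557,-.0225,.14],.067)
E
```

```text
clock: 2.6
tool_pos: [0.3886, -0.2935, 0.2315]
ee_rot: [0.517, -0.516, 0.483, -0.483]
wrist_force: [0.5, -0.3, 0.3]
opening: 0.0854
tool x [ 0.067 -0.998  0.   ] y [ 0. -0. -1.] z [0.998 0.067 0.   ] pos [ 0.3886 -0.2935  0.2315] j [-0.65  0.1  -0.31  1.16  0.    2.43]
sg 1 turn [ 2.0e-02 -1.8e+02  3.0e-02] shift [ 25.91   9.15 -18.62]
sg -1 turn [-0.02  0.    0.01] shift [-25.91   9.15  18.62]
```

```bash
python3 -m jog '[[0,0,0,0,-8,0,0],[0,0,0,0,-8,0,0],[0,0,0,0,-8,0,0],[0,0,0,0,-8,0,0],[0,0,0,0,-8,0,0],[0,0,0,0,-8,0,0],[0,0,0,0,-8,0,0],[0,0,0,0,-8,0,0],[0,0,0,0,-8,0,0],[0,0,0,0,-8,0,0],[0,0,0,0,-8,0,0],[0,0,0,0,-8,0,0],[0,0,0,0,-8,0,0],[0,0,0,0,-8,0,0],[0,0,0,0,-8,0,0],[0,0,0,0,-8,0,0],[0,0,0,0,-8,0,0],[0,0,0,0,-8,0,0],[0,0,0,0,-8,0,0],[0,0,0,0,-8,0,0]]'
python3 -m jog '[[0,0,0,0,-8,0,0],[0,0,0,0,-8,0,0],[0,0,0,0,-4,0,0],[2.59,0,-1.86,0,0,0,0],[2.59,0,-1.86,0,0,0,0],[2.59,0,-1.86,0,0,0,0],[2.59,0,-1.86,0,0,0,0],[2.59,0,-1.86,0,0,0,0],[2.59,0,-1.86,0,0,0,0],[2.59,0,-1.86,0,0,0,0],[2.59,0,-1.86,0,0,0,0],[2.59,0,-1.86,0,0,0,0],[2.59,0,-1.86,0,0,0,0],[0,3,0,0,0,0,0],[0,3,0,0,0,0,0],[0,3,0,0,0,0,0],[0,0,0,0,0,0,0]]'
python3 - <<'E'
from h import *
plan([.557,-.0225,.024],.067)
p=viewer.capture("top"); 
a=cv2.resize(p["pixels"][190:310,250:390],None,fx=4,fy=4,interpolation=cv2.INTER_CUBIC)
cv2.imwrite("pics/c2.png",a[:,:,::-1])
E
```

```text
clock: 4.6
tool_pos: [0.388, -0.2946, 0.2314]
ee_rot: [-0.564, 0.564, 0.426, -0.426]
wrist_force: [-0.5, -0.1, 0.2]
opening: 0.0853
clock: 6.3
tool_pos: [0.5531, -0.0234, 0.1375]
ee_rot: [0.485, -0.481, -0.515, 0.518]
wrist_force: [-0.7, 0.9, 0.3]
opening: 0.0855
tool x [-0.067  0.998  0.001] y [-0.007  0.    -1.   ] z [-0.998 -0.067  0.007] pos [ 0.5531 -0.0234  0.1375] j [-0.04  0.29 -0.3   0.99 -0.   -0.11]
sg 1 turn [-0.41  0.03  0.04] shift [ 0.07 11.35 -0.4 ]
sg -1 turn [ 7.0000e-02 -1.7997e+02  6.4000e-01] shift [-0.07 11.35  0.4 ]
```

View pics/c2.png

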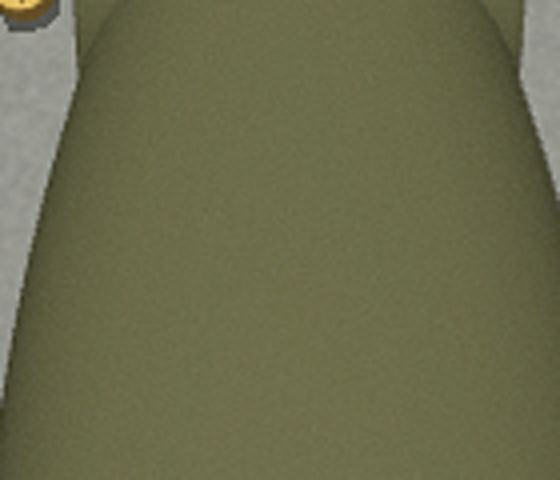

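```bash
python3 -m jog '[[0,2,0,0,0,0,0],[0,2,0,0,0,0,0],[0,2,0,0,0,0,0],[0,2,0,0,0,0,0],[0,1,0,0,0,0,0],[0,0,0,0,0,0,0],[0,0,0,0,0,0,0],[0,0,0,0,0,0,0]]'
python3 - <<'E'
from h import *
plan([.557,-.0225,.024],.067)
s=viewer.capture("side"); 
a=cv2.resize(s["pixels"][150:300,240:440],None,fx=4,fy=4,interpolation=cv2.INTER_CUBIC)
cv2.imwrite("pics/c3.png",a[:,:,::-1])
E
```

```text
clock: 7.15
tool_pos: [0.5575, -0.0238, 0.0528]
ee_rot: [-0.482, 0.484, 0.517, -0.516]
wrist_force: [-1.1, -0.4, -0.2]
opening: 0.0852
tool x [-0.067  0.998 -0.   ] y [ 0.002 -0.    -1.   ] z [-0.998 -0.067 -0.002] pos [ 0.5575 -0.0238  0.0528] j [-0.04  0.37 -0.4   0.8   0.   -0.11]
sg 1 turn [ 0.13  0.01 -0.01] shift [0.13 2.88 0.04]
sg -1 turn [-2.0000e-02 -1.7999e+02 -2.1000e-01] shift [-0.13  2.88 -0.04]
```

View pics/c3.png

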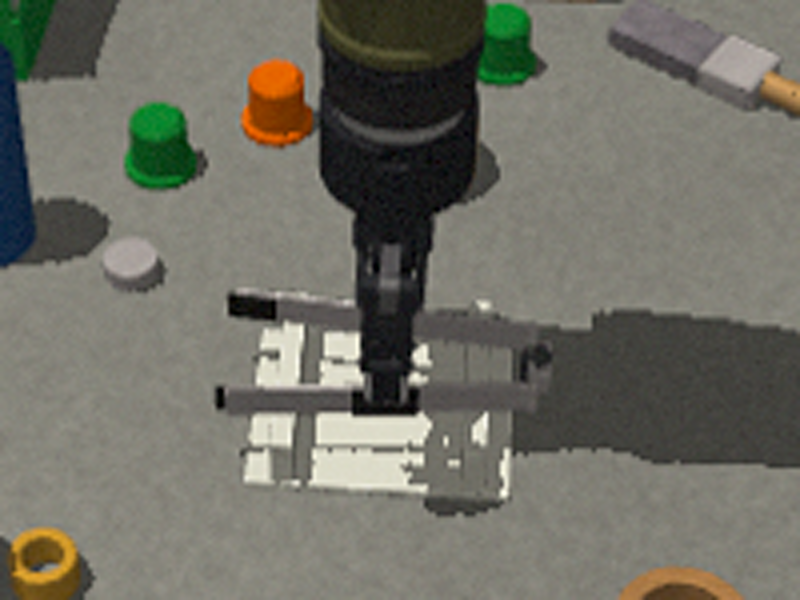

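The side crop shows the near finger at (387,395), over the middle of the black sleeve (352–420, 400), and outside it. Next I descend and close part way.

```bash
python3 -m jog '[[0.13,1,0,0,0,0,0],[0,1,0,0,0,0,0],[0,0.9,0,0,0,0,0],[0,0,0,0,0,0,0],[0,0,0,0,0,0,50],[0,0,0,0,0,0,50],[0,0,0,0,0,0,50],[0,0,0,0,0,0,50],[0,0,0,0,0,0,50],[0,0,0,0,0,0,50]]' 25
```

```text
clock: 8.2
tool_pos: [0.5563, -0.0224, 0.0225]
ee_rot: [-0.483, 0.483, 0.517, -0.516]
wrist_force: [-0.5, -0.5, -0.0]
opening: 0.069
```

```bash
python3 -m jog '[[0,0,0,0,0,0,70],[0,0,0,0,0,0,78],[0,0,0,0,0,0,84],[0,0,0,0,0,0,84],[0,0,0,0,0,0,84],[0,0,0,0,0,0,84],[0,0,0,0,0,0,84],[0,0,0,0,0,0,84]]'
python3 - <<'E'
from h import *
o=manip.get_obs();print(o["opening"],o["wrist_force"],o["wrist_torque"],o["tool_pos"])
E
```

```text
clock: 9.0
tool_pos: [0.5571, -0.0224, 0.0237]
ee_rot: [-0.482, 0.483, 0.517, -0.516]
wrist_force: [-3.0, 2.1, 10.3]
opening: 0.0576
0.05764972822758264 [-2.99549127  2.07194874 10.32200253] [ 0.05496322  0.38403017 -0.10929285] [ 0.55706478 -0.02236649  0.02368436]
```

```bash
python3 -m jog '[[0,-0.2,0,0,0,0,86],[0,-0.3,0,0,0,0,86],[0,-0.5,0,0,0,0,86],[0,-1,0,0,0,0,86],[0,-1,0,0,0,0,86],[0,-1.5,0,0,0,0,86],[0,-1.5,0,0,0,0,86],[0,-2,0,0,0,0,86],[0,-2,0,0,0,0,86],[0,-2,0,0,0,0,86],[0,-1,0,0,0,0,86],[0,0,0,0,0,0,86],[0,0,0,0,0,0,86],[0,0,0,0,0,0,86]]'
python3 - <<'E'
from h import *
import time
o=manip.get_obs();print(o["opening"],o["wrist_force"],o["wrist_torque"],o["tool_pos"])
s=viewer.capture("side"); 
a=cv2.resize(s["pixels"][140:290,240:440],None,fx=4,fy=4,interpolation=cv2.INTER_CUBIC)
cv2.imwrite("pics/c4.png",a[:,:,::-1])
E
```

```text
clock: 10.4
tool_pos: [0.5553, -0.0224, 0.1512]
ee_rot: [0.483, -0.482, -0.516, 0.517]
wrist_force: [-1.0, 0.1, -1.8]
opening: 0.0567
0.05670958872201091 [-1.03581893  0.0888971  -1.76666544] [0.00385177 0.00252188 0.01129165] [ 0.55533243 -0.02237989  0.15119264]
```

View pics/c4.png

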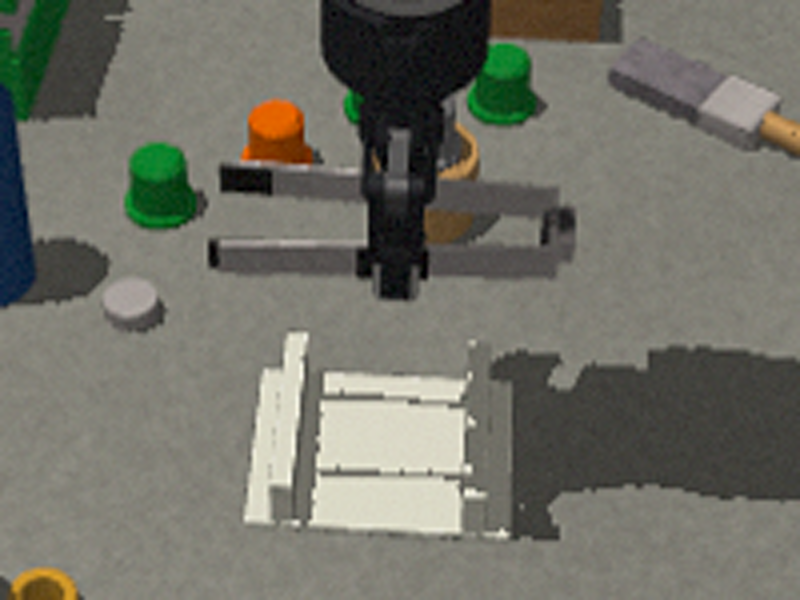

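The tongs are held and lifted clear of the rest. The sleeve is in the pads at (390,262), the jaw tips are at (215,255) and (225,178), and Fz of -1.8 N matches 0.18 kg. Next I check the tongs' pose in the hand and plan for the left stop.

Run:
```python
from h import *
s=viewer.capture("side"); o=manip.get_obs(); M=rot(o["ee_rot"]); T=o["tool_pos"]
f=-M[:,2]; l=M[:,0]; u=-M[:,1]
P=lambda a,b,c:T+a*f+b*l+c*u
for n,X in(("near tip top",P(.088,.029,.0323)),("far tip top",P(.088,-.029,.0323)),("near tip bot",P(.088,.029,.0123)),("hinge pin top",P(-.08,0,.0323)),("hinge bot",P(-.085,.02,.0123))):
    q=proj(s,X)[0]; print(n,q.round(1),"crop",((q-[240,140])*4+1.5).round(0), X.round(3))
print(o["wrist_force"],o["joint_positions"].round(2))
c=np.array([.5555,.2005]); y=.346; d=np.array([np.cos(y),np.sin(y)])
plan([*(c-.075*d),.151],y)
```

```text
near tip top [292.6 200.3] crop [212. 243.] [0.641 0.012 0.183]
far tip top [295.8 179.9] crop [225. 161.] [ 0.645 -0.045  0.183]
near tip bot [293.  207.8] crop [213. 273.] [0.641 0.012 0.163]
hinge pin top [381.3 194.3] crop [567. 219.] [ 0.476 -0.028  0.184]
hinge bot [383.1 209.1] crop [574. 278.] [ 0.469 -0.008  0.164]
[ 0.14968464 -0.54663561 -1.9237801 ] [-0.04  0.28 -0.28  1.01 -0.   -0.11]
tool x [-0.067  0.998  0.   ] y [-0.002  0.    -1.   ] z [-0.998 -0.067  0.002] pos [ 0.5554 -0.0224  0.1512] j [-0.04  0.28 -0.28  1.01 -0.   -0.11]
sg 1 turn [ -0.11 -15.98   0.03] shift [ 2.096e+01  2.000e-02 -7.000e-02]
sg -1 turn [-4.0000e-02  1.6402e+02 -1.6000e-01] shift [-2.096e+01  2.000e-02  7.000e-02]
```

```bash
python3 -m jog '[[0,0,0,0,-2,0,86],[0,0,0,0,-4,0,86],[0,0,0,0,-4,0,86],[0,0,0,0,-4,0,86],[0,0,0,0,-2,0,86],[1,0,0,0,0,0,86],[2,0,0,0,0,0,86],[3,0,0,0,0,0,86],[3,0,0,0,0,0,86],[3,0,0,0,0,0,86],[3,0,0,0,0,0,86],[3,0,0,0,0,0,86],[2,0,0,0,0,0,86],[0.96,0,0,0,0,0,86],[0,0,0,0,0,0,86],[0,0,0,0,0,0,86],[0,0,0,0,0,0,86]]'
cat >> h.py <<'E'
def over(name,scale,box,stop):
    """side picture with projected drum/jaw points drawn"""
    s=viewer.capture("side"); o=manip.get_obs(); M=rot(o["ee_rot"]); T=o["tool_pos"]
    J=T-.075*M[:,2]-.0223*M[:,1]; print("jaw point",J.round(4),"wf",o["wrist_force"].round(2),"wt",o["wrist_torque"].round(3),"open",round(o["opening"],4),"t",o["clock"])
    x0,y0,x1,y1=box; a=cv2.resize(s["pixels"][y0:y1,x0:x1],None,fx=scale,fy=scale,interpolation=cv2.INTER_CUBIC)
    cv2.imwrite("pics/"+name,a[:,:,::-1])
    print("stop top px in crop",((proj(s,[[*stop,.09],[*stop,.07]])-[x0,y0])*scale).round(0).tolist(),"jaw",((proj(s,J)-[x0,y0])*scale).round(0).tolist())
E
python3 - <<'E'
from h import *
c=np.array([.555,.2005]); y=.346; d=np.array([np.cos(y),np.sin(y)])
plan([*(c-.075*d),.049],y)
over("c5.png",4,(240,210,430,360),c)
E
```

```text
clock: 12.2
tool_pos: [0.4853, 0.1739, 0.1522]
ee_rot: [0.407, -0.407, -0.578, 0.579]
wrist_force: [-0.2, 1.1, -2.1]
opening: 0.0567
tool x [-0.338  0.941 -0.   ] y [-0. -0. -1.] z [-0.941 -0.338  0.   ] pos [0.4853 0.1739 0.1522] j [ 0.34  0.2  -0.38  0.99 -0.   -0.  ]
sg 1 turn [-0.01 -0.05 -0.02] shift [ 0.13 10.32  0.04]
sg -1 turn [ 3.0000e-02  1.7995e+02 -1.0000e-02] shift [-0.13 10.32 -0.04]
jaw point [0.5559 0.1992 0.1745] wf [ 0.69 -0.78 -1.57] wt [ 0.009 -0.023  0.027] open 0.0567 t 12.25
stop top px in crop [[336.0, 421.0], [335.0, 446.0]] jaw [[335.0, 304.0]]
```

View pics/c5.png

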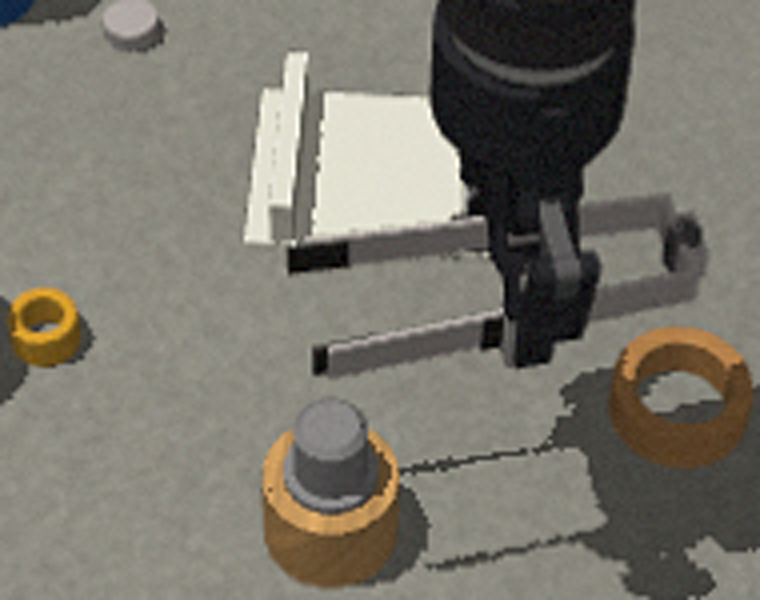

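The drum top is at (330,427) in the crop, about 1.5 px off my projection, so I shift 2.5 mm towards the camera. Now I descend over it.

```bash
python3 -m jog '[[0.25,1,0,0,0,0,86],[0,2,0,0,0,0,86],[0,2,0,0,0,0,86],[0,1.5,0,0,0,0,86],[0,1,0,0,0,0,86],[0,1,0,0,0,0,86],[0,0.8,0,0,0,0,86],[0,0.6,0,0,0,0,86],[0,0.4,0,0,0,0,86],[0,0,0,0,0,0,86],[0,0,0,0,0,0,86],[0,0,0,0,0,0,86]]'
python3 - <<'E'
from h import *
over("c6.png",5,(260,240,420,360),[.556,.202])
E
```

```text
clock: 13.45
tool_pos: [0.4845, 0.1773, 0.0497]
ee_rot: [-0.406, 0.406, 0.579, -0.578]
wrist_force: [1.1, 0.8, -1.8]
opening: 0.0564
jaw point [0.555  0.2027 0.0721] wf [-0.73 -0.88 -1.78] wt [-0.006  0.054  0.022] open 0.0567 t 13.5
stop top px in crop [[316.0, 380.0], [316.0, 411.0]] jaw [[318.0, 410.0]]
```

View pics/c6.png

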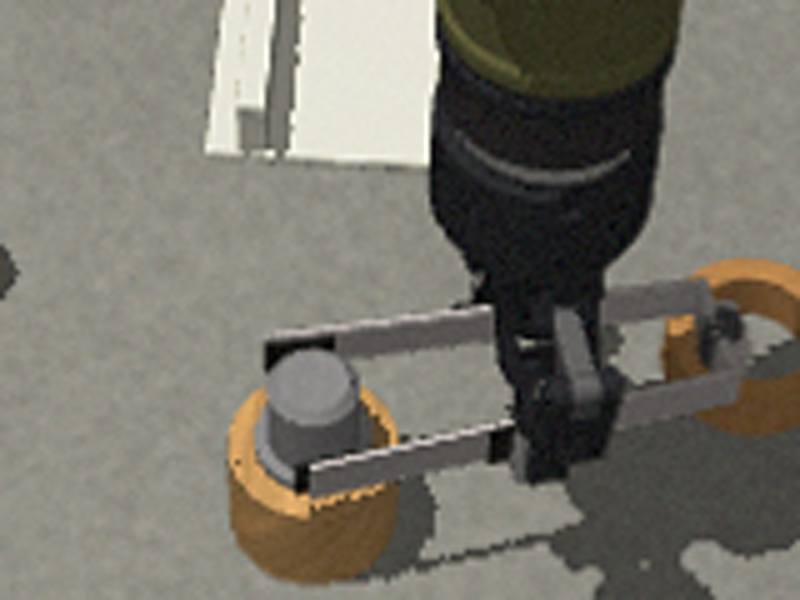

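The drum stands between the open jaws: its top is at (312,384), the far pad at (300,345) and the near jaw at (310,478). I nudge forward 2 mm, close firmly and lift slightly to weigh.

```bash
python3 -m jog '[[0,0,-0.2,0,0,0,90],[0,0,0,0,0,0,95],[0,0,0,0,0,0,100],[0,0,0,0,0,0,105],[0,0,0,0,0,0,110],[0,0,0,0,0,0,115],[0,0,0,0,0,0,125],[0,0,0,0,0,0,150],[0,0,0,0,0,0,180],[0,0,0,0,0,0,180],[0,0,0,0,0,0,180],[0,0,0,0,0,0,180]]' 60
python3 -m jog '[[0,-0.2,0,0,0,0,180],[0,-0.4,0,0,0,0,180],[0,-0.7,0,0,0,0,180],[0,-0.7,0,0,0,0,180],[0,-0.7,0,0,0,0,180],[0,-0.3,0,0,0,0,180],[0,0,0,0,0,0,180],[0,0,0,0,0,0,180],[0,0,0,0,0,0,180],[0,0,0,0,0,0,180],[0,0,0,0,0,0,180]]'
python3 - <<'E'
from h import *
for i in range(5): over("c7.png",5,(260,230,420,350),[.556,.202])
E
```

```text
clock: 14.7
tool_pos: [0.4861, 0.1776, 0.0494]
ee_rot: [0.406, -0.407, -0.579, 0.579]
wrist_force: [-0.2, -2.9, 1.9]
opening: 0.0465
clock: 15.8
tool_pos: [0.4858, 0.1777, 0.079]
ee_rot: [0.406, -0.406, -0.579, 0.579]
wrist_force: [0.2, -0.3, -4.6]
opening: 0.0466
jaw point [0.5564 0.2032 0.1014] wf [-0.51 -1.01 -4.35] wt [-0.059  0.102  0.016] open 0.0469 t 15.85
stop top px in crop [[316.0, 430.0], [316.0, 461.0]] jaw [[315.0, 414.0]]
jaw point [0.5565 0.2032 0.1014] wf [ 0.44 -0.05 -3.96] wt [-0.038  0.193  0.024] open 0.0465 t 15.9
stop top px in crop [[316.0, 430.0], [316.0, 461.0]] jaw [[314.0, 414.0]]
jaw point [0.5565 0.2032 0.1015] wf [-0.24 -0.6  -3.36] wt [-0.093  0.145 -0.024] open 0.0468 t 15.95
stop top px in crop [[316.0, 430.0], [316.0, 461.0]] jaw [[314.0, 414.0]]
jaw point [0.5565 0.2032 0.1015] wf [-0.81  0.59 -5.02] wt [-0.032  0.157  0.013] open 0.047 t 16.0
stop top px in crop [[316.0, 430.0], [316.0, 461.0]] jaw [[314.0, 414.0]]
jaw point [0.5565 0.2032 0.1015] wf [ 0.7   0.31 -4.33] wt [-0.079  0.15  -0.044] open 0.0465 t 16.05
stop top px in crop [[316.0, 430.0], [316.0, 461.0]] jaw [[314.0, 414.0]]
```

View pics/c7.png

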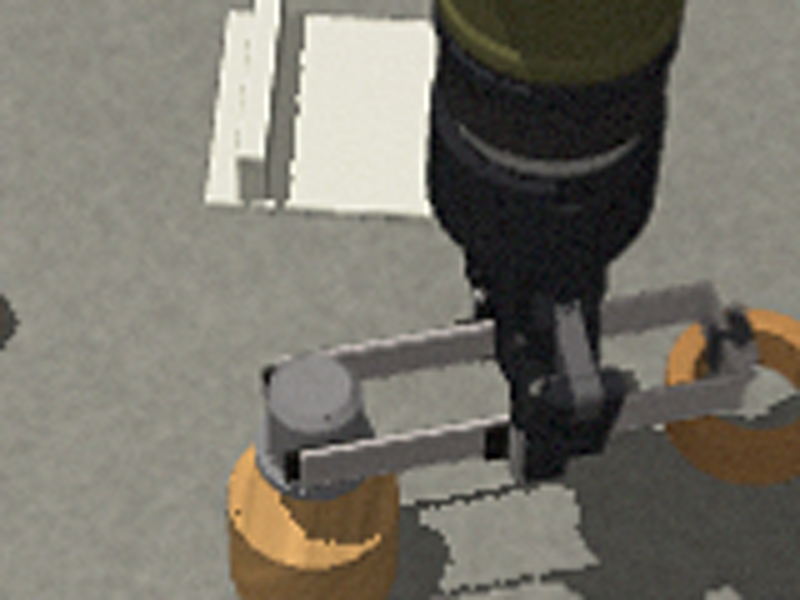

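The stop is off its stand, upright between the pads at (312,395). Fz went from about -1.8 to -4.2 N, an added 2.4 N or 0.245 kg, and the moment agrees (0.16 N m over 75 mm is about 2.1 N). This is the solid stop, since the hollow one would add only 0.5 N. I lift it well clear.

```bash
python3 -m jog '[[0,-0.3,0,0,0,0,180],[0,-0.7,0,0,0,0,180],[0,-1,0,0,0,0,180],[0,-1,0,0,0,0,180],[0,-1,0,0,0,0,180],[0,-1,0,0,0,0,180],[0,-1,0,0,0,0,180],[0,-1,0,0,0,0,180],[0,-0.7,0,0,0,0,180],[0,-0.3,0,0,0,0,180],[0,0,0,0,0,0,180],[0,0,0,0,0,0,180],[0,0,0,0,0,0,180],[0,0,0,0,0,0,180],[0,0,0,0,0,0,180],[0,0,0,0,0,0,180],[0,0,0,0,0,0,180],[0,0,0,0,0,0,180]]' 70
python3 - <<'E'
from h import *
W=[]
for i in range(8): over("c8.png",4,(250,150,430,300) if 0 else (250,220,430,370),[.556,.202]) if i==7 else viewer.capture("top"); W.append(manip.get_obs()["wrist_force"][2])
print(np.mean(W))
E
```

```text
clock: 17.85
tool_pos: [0.486, 0.1778, 0.1593]
ee_rot: [0.406, -0.406, -0.579, 0.579]
wrist_force: [-0.2, -0.3, -3.9]
opening: 0.0464
jaw point [0.5566 0.2032 0.1816] wf [-0.37 -0.   -4.29] wt [-0.047  0.221  0.021] open 0.0466 t 18.25
stop top px in crop [[293.0, 384.0], [293.0, 409.0]] jaw [[292.0, 261.0]]
-4.116169073423702
```

View pics/c8.png

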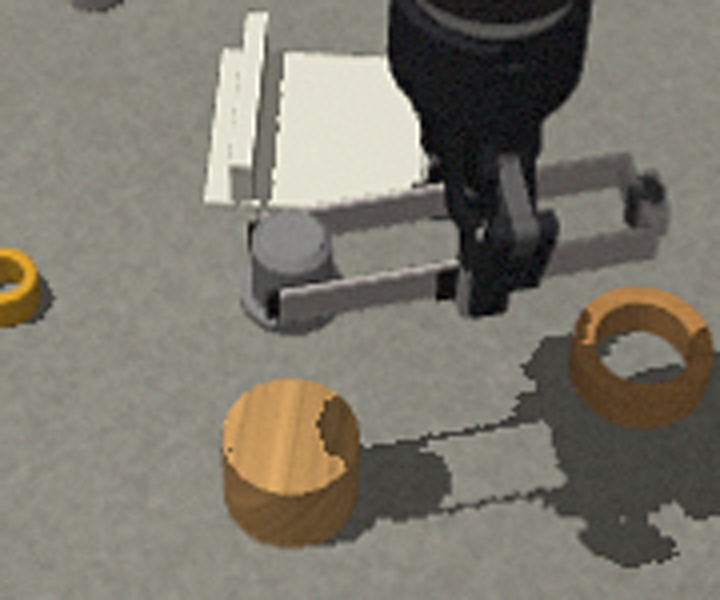

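The stop hangs upright in the closed tongs at (288,265), about 11 cm above its empty stand at (290,440), steady at -4.1 N. I hand in.

```bash
python3 -c "
from rig import manip
print(manip.sign_off())"
```

```text
the job is handed in; nothing more can be done
None
```

I took the tongs from their rest, gripped the door stop on the left stand (near x 0.556, y 0.202) and lifted it to weigh it. It is the solid one, and I handed in at about 18 s, still holding it in the closed tongs.

- **Weight:** the vertical force on the wrist went from about −1.8 N with the tongs alone to about −4.1 N while holding the stop. That is an added 2.3–2.4 N, or about 0.24 kg; the hollow one would add only 0.5 N. The wrist moment agreed, at about 0.16–0.2 N m on the 75 mm lever.
- **Other stop:** I did not lift or touch the right-hand one, because the first weighing already settled it. It was not in the last crop, so I did not look at it again.
- **Final state:** the last picture shows the stop upright in the jaws, with its underside about 11 cm above its empty stand. The finger opening was steady at 46.6 mm with the grip force set to 70 N.
- **Disagreements:** the stop's measured position was 2–3 mm off between the two cameras. I corrected that before closing the tongs. No check failed.

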